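Make up two milling job kits

ROBOT

A 6-joint arm with a two-finger parallel gripper is mounted at the origin on the work surface. World frame = base frame: x ahead of the robot, y to its left, z up, the work surface at z = 0. Lengths are in m, angles in rad, forces in N, time in s.
With the tool pointing down it reaches from about 0.375 to 0.925 m from the base axis. Payload 5.7 kg.
Tool frame: the origin (TCP) lies midway between the tips of the shut fingers; the grasp point (between the pads) lies 19 mm behind it; z points along the fingers, x is the direction in which the jaws open and shut, and the axes are right-handed (so a half turn about z gives the same grasp; the last joint's range is limited). The gripper opens to 88 mm and grips with 3 to 60 N. Pads are 20 mm wide; open, the fingers measure 115 mm over their backs; the gripper's body (75 mm by 178 mm) begins 61 mm behind the grasp point.
Start: joints at [-1.349, 0.359, 1.51, -0, 1.272, -0.115], TCP at [0.198, -0.566, 0.223] pointing down, gripper open.
Joint ranges: [-2.97, 2.97], [-1.01, 2.36], [0.21, 2.38], [-0.96, 4.11], [0.2, 2.71], [-2.98, 2.98]. Speed limits (rad/s): [2.39, 2.39, 3.14, 3.14, 3.14, 3.14].

INTERFACE

Orientations are given as a unit quaternion [x, y, z, w].
In Python, from bench import move_ptp, servo_line, goto_joints, move_gripper, sleep, inverse_kinematics, capture, PlanningError, close_job, spot_in, silhouettes, current_clock, current_joint_pos, current_qvel, current_joint_torque, current_position, current_orientation, current_force, current_torque, current_finger_gap gives the robot as it stands. Calls block until the motion is done:
- move_ptp(position, orientation): joint-space move of the TCP to a pose.
- servo_line(position, orientation=None, rate=0.15, contact_N=None): straight line of the TCP; orientation=None keeps the orientation; rate is the mean speed in m/s. With contact_N (N) it stops when the force on the tool has changed by that much, and returns True; else False.
- goto_joints(angles): joint-space move.
- move_gripper(opening): finger opening in m; the grip force is fixed at half the most; returns when the fingers have stopped.
- sleep(seconds).
- inverse_kinematics(position, orientation): joint angles nearest the present ones, or None.
- capture(name): name is "side" or "top" or "wrist"; returns a dict with "image" (400x640x3 uint8, blue, green, red), "range_z" (400x640 float32, m along the optical axis (not along the pixel's ray), 0 where there is no reading), "intrinsics" (3x3 intrinsics, pixels), "R" (3x3) and "t" (3): a world point X has camera coordinates R X + t. Camera axes: x right, y down, z forward; pixel columns grow to the right and rows downward; lengths in m; the calibration is good to about 2 mm. A picture is of the moment at which its call begins.
A pose or a line that the arm cannot do raises PlanningError and nothing moves.
- close_job(): hands the job in, once; it reports no verdict.
Trained networks look in the newest picture that a camera, given by its name, has taken for a name from the list of things; names that differ only in an ending like _2 or _b are one class to them, and where a whole thing is asked for, a point or a joint stands for the part that bears it (a point fixed in the world has none). Each returns a list of dicts, best first, with "conf" (0 to 1); they miss things now and then, are a little off and sometimes report something else, mostly with a low value. They report only what shows in the picture. A call takes as long as a camera call. They do not tell look-alikes from the thing itself.
- spot_in(camera, query): "xy" ([column, row] in pixels, amid what is visible of it).
- silhouettes(camera, query): "region" (400x640 bool, what is visible of it) and "xy" ([column, row] in pixels, amid what is visible of it).
Readings, each from a call of its own:
- current_clock(): time.
- current_joint_pos(): joint angles.
- current_qvel(): joint speeds.
- current_joint_torque(): joint torques, N m.
- current_position(): TCP position.
- current_orientation(): TCP orientation.
- current_force(): force on the tool from outside, world axes, zero at the start.
- current_torque(): the same for the moment, N m.
- current_finger_gap(): finger opening in m.
Only numpy, scipy, OpenCV 4.12 (cv2) and the standard library are available. Lean on these libraries where they do the work, as an engineer would, in place of code of your own. Each camera call takes 0.05 s, during which the arm holds its last target.

TASK

Make up the two job kits from the stock on the bench. The blue tray gets the aluminium blank in its bare bay, and the chuck with the green collar and the black hand knob in its black-matted bay; the red tray gets the plywood blank in its bare bay and the chuck with the yellow collar in its matted bay. Set everything down flat on the tray floor the same way up as it stands now, do not drop the chucks, and leave the blue plastic blank and the red-collared chuck where they are.

Things in the scene. Friction and masses are not known exactly. Their poses are not given: they have to be found in the camera images.
- blue_tray: Blue kit tray, fixed, 140 (x) by 212 mm (y), floor 4 mm thick; lip and divider 4 mm wide, tops 12 mm over the bench. The divider, along x, parts it into a bare bay (132 x 110 mm, centre x 0, y -47 mm in the tray's frame) and a bay with a black mat flush with the floor (132 x 90 mm, centre x 0, y +57 mm). Origin: centre of its underside, at bench height; z up, y roughly to the robot's left
- red_tray: Red kit tray, fixed, 140 (x) by 212 mm (y), floor 4 mm thick; lip and divider 4 mm wide, tops 12 mm over the bench. The divider, along x, parts it into a bare bay (132 x 110 mm, centre x 0, y -47 mm in the tray's frame) and a bay with a black mat flush with the floor (132 x 90 mm, centre x 0, y +57 mm). Origin: centre of its underside, at bench height; z up, y roughly to the robot's left
- alu_blank_center (a point): Aluminium blank, bare pale metal with two dark pilot holes on top: rectangular block, 60 mm along its x, 40 mm along its y, 40 mm high, lying flat on the bench; grip it across the 40 mm (y) sides. The point is its centre, 20 mm above its underside
- ply_blank_center (a point): Plywood blank, wood-coloured with layers: rectangular block, 60 mm along its x, 40 mm along its y, 40 mm high, lying flat on the bench; grip it across the 40 mm (y) sides. The point is its centre, 20 mm above its underside
- blue_blank_center (a point): Blue plastic blank, to be left alone: rectangular block, 60 mm along its x, 40 mm along its y, 40 mm high, lying flat on the bench; grip it across the 40 mm (y) sides. The point is its centre, 20 mm above its underside
- green_chuck_center (a point): Collet chuck with a green collar: upright steel cylinder 32 mm in diameter, the collar its upper part (a ring from above), with a dark cutter stub 8 mm in diameter and 16 mm long on top; 64 mm high in all. Grip the 32 mm body, 20 to 45 mm above its foot. The point is on its axis, 32 mm above its foot; z up
- yellow_chuck_center (a point): Collet chuck with a yellow collar: upright steel cylinder 32 mm in diameter, the collar its upper part (a ring from above), with a dark cutter stub 8 mm in diameter and 16 mm long on top; 64 mm high in all. Grip the 32 mm body, 20 to 45 mm above its foot. The point is on its axis, 32 mm above its foot; z up
- red_chuck_center (a point): Collet chuck with a red collar, to be left alone: upright steel cylinder 32 mm in diameter, the collar its upper part (a ring from above), with a dark cutter stub 8 mm in diameter and 16 mm long on top; 64 mm high in all. Grip the 32 mm body, 20 to 45 mm above its foot. The point is on its axis, 32 mm above its foot; z up
- clamp_knob_center (a point): Black fluted hand knob with a small brass eye on top, 40 mm high, standing on a brass hub 26 mm in diameter and 14 mm high; grip the black part above the hub, about 41 mm in diameter. The point is on its axis, 20 mm above its foot; z up
Not all that is in view belongs to the job. What is shaped like the part that bears yellow_chuck_center but orange is not meant.

How it is judged:
By the outcome, as a careful person would: the job done as asked, in the order asked, and still so for the second after the job is handed in, with the robot touching nothing.
It also fails if it takes over 120 s, if anything falls off the work surface, if the arm or the gripper's body presses on something with over 40 N, if the wrist force passes 120 N, or if a joint passes its speed limit or range.

## Working session

There is one attempt and no reset: what is moved stays moved. The work goes in short steps, each a Python script; the robot and the scene stay as the last script left them, time stands still between calls to the robot, and variables do not carry over. Pictures are saved under pics/ and viewed, and the job is handed in when it is done.

```bash
ls; mkdir -p pics
python3 - <<'E'
from bench import *
import cv2
for n in ["side","top","wrist"]:
    c=capture(n); cv2.imwrite(f"pics/{n}0.png",c["image"]); print(n,c["intrinsics"].tolist(),c["R"].round(3).tolist(),c["t"].round(3).tolist())
print(current_clock(),current_orientation(),current_position(),current_finger_gap())
E
```

```text
pics
side [[363.38168818879586, 0.0, 321.033233537903], [0.0, 363.38168818879586, 201.95468083516747], [0.0, 0.0, 1.0]] [[-0.961, -0.276, 0.002], [-0.183, 0.629, -0.756], [0.207, -0.727, -0.655]] [0.454, 0.128, 0.688]
top [[475.3081338001211, 0.0, 317.9650340894863], [0.0, 475.3081338001211, 191.60928690697756], [0.0, 0.0, 1.0]] [[0.015, -0.999, 0.033], [-0.995, -0.018, -0.102], [0.102, -0.031, -0.994]] [-0.024, 0.474, 1.106]
wrist [[332.5971086257804, 0.0, 312.6377111773343], [0.0, 332.5971086257804, 197.16083041780453], [0.0, 0.0, 1.0]] [[0.33, -0.944, -0.0], [-0.904, -0.316, 0.289], [-0.273, -0.095, -0.957]] [-0.599, -0.036, 0.391]
0.15 [ 8.15606676e-01 -5.78606312e-01 -5.20202050e-04 -4.64495049e-04] [ 0.19815353 -0.56578429  0.22201397] 0.0877379940356785
```

View pics/top0.png

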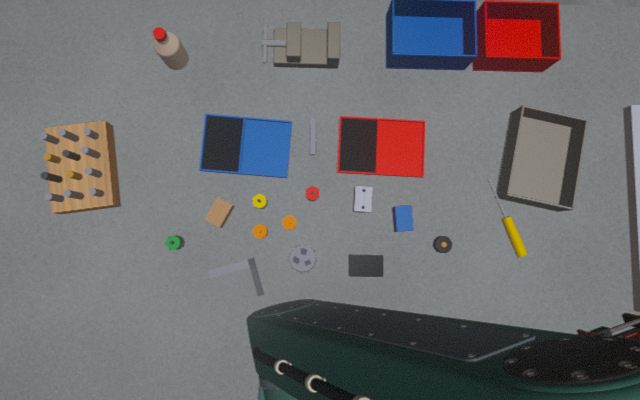

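View pics/side0.png

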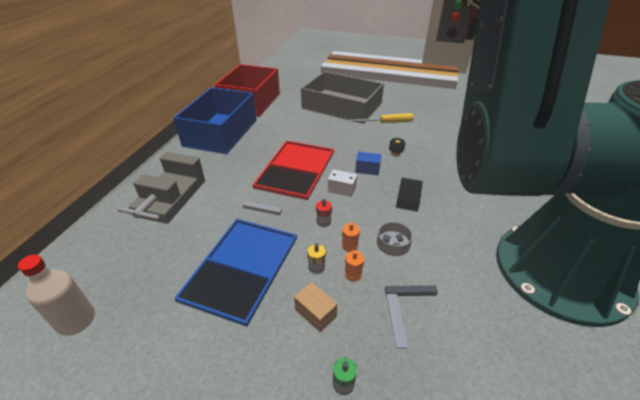

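View pics/wrist0.png

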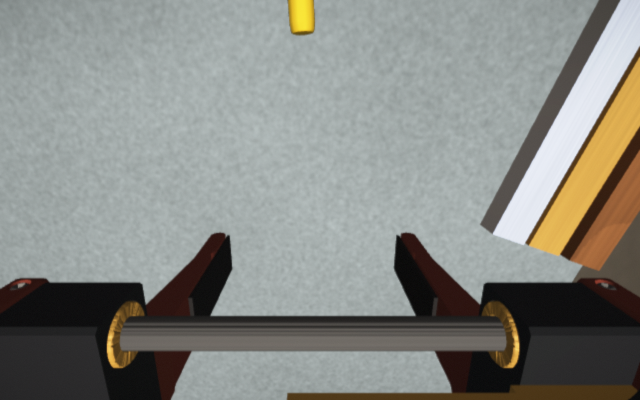

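Top view: the blue tray is at (246,146) and the red tray at (381,147), mats on the left (+y). Blanks: aluminium (363,199), plywood (219,212), blue plastic (403,218). Chucks: green (174,243), yellow (260,201), red (312,193), with orange look-alikes at (260,231) and (289,223). The knob is at (443,244). The other clutter isn't part of the job.

```bash
cat > h.py <<'E'
from bench import *
import numpy as np, cv2
def ray(c,uv):
    K,R,t=c["intrinsics"],c["R"],c["t"]
    d=R.T@np.linalg.inv(K)@np.array([uv[0],uv[1],1.0]); o=-R.T@t
    return o,d
def at_z(c,uv,z):
    o,d=ray(c,uv); return o+d*(z-o[2])/d[2]
def cloud(c,m=None):
    K,R,t=c["intrinsics"],c["R"],c["t"]; Z=c["range_z"].astype(float)
    v,u=np.nonzero((Z>0)&(m if m is not None else True)); z=Z[v,u]
    P=np.linalg.inv(K)@np.vstack([u*z,v*z,z]); return (R.T@(P-t[:,None])).T
def proj(c,X):
    p=c["intrinsics"]@(c["R"]@np.asarray(X)+c["t"]); return p[:2]/p[2]
def tri(rs):
    A=np.zeros((3,3));b=np.zeros(3)
    for o,d in rs:
        d=d/np.linalg.norm(d);M=np.eye(3)-np.outer(d,d);A+=M;b+=M@o
    return np.linalg.solve(A,b)
NAMES=["blue_tray","red_tray","alu_blank_center","ply_blank_center","blue_blank_center","green_chuck_center","yellow_chuck_center","red_chuck_center","clamp_knob_center"]
E
python3 - <<'E'
from h import *
for cam in ["top","side"]:
    c=capture(cam)
    for n in NAMES:
        for s in silhouettes(cam,n)[:3]:
            P=cloud(c,s["region"])
            if len(P)<5: print(cam,n,"few");continue
            z=P[:,2]; zt=np.percentile(z,90); T=P[z>zt-0.006]
            print(cam,n,round(s["conf"],2),np.round(s["xy"]),s["region"].sum(),"z90 %.4f"%zt,"top",T[:,:2].mean(0).round(4), "mid",((P.max(0)+P.min(0))/2).round(4))
E
```

```text
top blue_tray 0.64 [243. 150.] 4888 z90 0.0076 top [0.5855 0.1658] mid [0.5851 0.1647 0.0052]
top red_tray 0.93 [381. 142.] 4963 z90 0.0091 top [ 0.5912 -0.1658] mid [ 0.5904 -0.1677  0.0067]
top red_tray 0.16 [359. 198.] 494 z90 0.0411 top [ 0.4575 -0.1199] mid [ 0.4571 -0.1226  0.0193]
top alu_blank_center 0.55 [360. 200.] 462 z90 0.0411 top [ 0.4577 -0.1202] mid [ 0.4579 -0.1198  0.024 ]
top alu_blank_center 0.18 [312. 190.] 172 z90 0.0501 top [ 4.695e-01 -4.000e-04] mid [0.471  0.     0.0327]
top ply_blank_center 0.76 [220. 215.] 551 z90 0.0409 top [0.4215 0.217 ] mid [0.4239 0.2188 0.0191]
top blue_blank_center 0.85 [401. 215.] 505 z90 0.0412 top [ 0.4141 -0.216 ] mid [ 0.414  -0.2161  0.0206]
top green_chuck_center 0.5 [174. 240.] 254 z90 0.0498 top [0.3495 0.3164] mid [0.3496 0.3239 0.0306]
top yellow_chuck_center 0.74 [286. 223.] 164 z90 0.0505 top [0.4    0.0527] mid [0.4012 0.0532 0.0303]
top yellow_chuck_center 0.61 [261. 232.] 166 z90 0.0509 top [0.3778 0.1193] mid [0.377  0.1192 0.032 ]
top yellow_chuck_center 0.5 [260. 203.] 160 z90 0.0504 top [0.4481 0.1222] mid [0.448
[... 1070 characters left out ...]
89 [341. 373.] 764 z90 0.0511 top [0.3474 0.3197] mid [0.3483 0.3061 0.0328]
side yellow_chuck_center 0.89 [318. 261.] 519 z90 0.0509 top [0.445  0.1262] mid [0.4507 0.1021 0.033 ]
side yellow_chuck_center 0.85 [350. 240.] 435 z90 0.0509 top [0.3958 0.0568] mid [0.3979 0.0451 0.033 ]
side yellow_chuck_center 0.65 [353. 267.] 502 z90 0.0510 top [0.3756 0.1237] mid [0.3782 0.0995 0.0332]
side red_chuck_center 0.69 [324. 213.] 390 z90 0.0507 top [0.4657 0.0034] mid [ 0.4742 -0.0271  0.0328]
side red_chuck_center 0.47 [344. 373.] 754 z90 0.0512 top [0.3473 0.3199] mid [0.3476 0.3188 0.0334]
side clamp_knob_center 0.49 [398. 143.] 251 z90 0.0419 top [ 0.3512 -0.3044] mid [ 0.3527 -0.3211  0.022 ]
```

Grasp candidates: 
- **Yellow-like chucks, top view:** (260,201) yellow, (260,231) orange, (289,223) orange. I choose (260,201), world ≈(0.446,0.124).
- **Red chuck:** (312,193), leave alone. 
- **Green chuck:** (174,243).
- **Aluminium blank:** (363,199), pale with two holes. The grey disc at (302,258) and the dark plate at (366,265) are clutter.
- **Plywood blank:** (219,212). The rack at (80,167) is wood too, but it isn't a blank.
- **Knob:** (443,244). The dark plate and the grey disc are not it.

Next I take close wrist views to check these.

```bash
cat >> h.py <<'E'
from scipy.spatial.transform import Rotation as Ro
def down(a):
    x=np.array([np.cos(a),np.sin(a),0]);z=np.array([0,0,-1.]);y=np.cross(z,x)
    return Ro.from_matrix(np.column_stack([x,y,z])).as_quat()
def best(pos,a):
    q0=current_joint_pos(); r=[]
    for k in (0,np.pi):
        j=inverse_kinematics(pos,down(a+k))
        if j is not None: r.append((np.abs(np.array(j)-q0).max(),a+k))
    return min(r)[1]
E
python3 - <<'E'
from h import *
c=capture("wrist");C=-c["R"].T@c["t"];Rt=Ro.from_quat(current_orientation()).as_matrix()
print("cam in tool",Rt.T@(C-current_position()), "axis",Rt.T@c["R"][2], "camx",Rt.T@c["R"][0])
for i,(x,y,a) in enumerate([(0.40,-0.21,np.pi/2),(0.40,0.17,np.pi/2)]):
    p=[x,y,0.26]; a=best(p,a); print(a)
    move_ptp(p,down(a)); c=capture("wrist"); cv2.imwrite(f"pics/w1_{i}.png",c["image"])
    np.savez(f"w1_{i}.npz",**c)
    for n in NAMES:
        for s in silhouettes("wrist",n)[:3]:
            P=cloud(c,s["region"])
            if len(P)<5: continue
            zt=np.percentile(P[:,2],90);T=P[P[:,2]>zt-0.004]
            print(i,n,round(s["conf"],2),np.round(s["xy"]),s["region"].sum(),"z90 %.4f"%zt,"top",T[:,:2].mean(0).round(4))
print(current_clock())
E
```

```text
cam in tool [-9.65496517e-05 -7.85759979e-02 -1.62596950e-01] axis [0.00126576 0.28912752 0.95728976] camx [ 9.99998967e-01  2.85316280e-04 -1.40840160e-03]
4.71238898038469
0 blue_tray 0.95 [41. 35.] 5651 z90 0.0109 top [0.5327 0.0762]
0 red_tray 0.8 [276.  28.] 11887 z90 0.0117 top [ 0.5359 -0.1639]
0 blue_blank_center 0.7 [317. 155.] 1852 z90 0.0416 top [ 0.4123 -0.2176]
0 yellow_chuck_center 0.91 [ 23. 127.] 1472 z90 0.0498 top [0.4458 0.1184]
0 yellow_chuck_center 0.75 [ 94. 164.] 1277 z90 0.0502 top [0.3978 0.0495]
0 yellow_chuck_center 0.65 [ 45. 186.] 1390 z90 0.0500 top [0.3769 0.1165]
0 red_chuck_center 0.81 [125. 107.] 1302 z90 0.0502 top [ 0.4668 -0.0025]
0 red_chuck_center 0.25 [ 26. 128.] 1483 z90 0.0497 top [0.4461 0.1182]
0 clamp_knob_center 0.8 [392. 207.] 1008 z90 0.0416 top [ 0.3523 -0.3101]
4.71238898038469
1 blue_tray 0.56 [323.  32.] 12861 z90 0.0117 top [0.5333 0.1619]
1 red_tray 0.88 [580.  32.] 7894 z90 0.0123 top [ 0.5387 -0.1227]
1 alu_blank_center 0.85 [563. 118.] 3057 z90 0.0418 top [ 0.4562 -0.1196]
1 ply_blank_center 0.97 [269. 149.] 1930 z90 0.0415 top [0.42   0.2165]
1 blue_blank_center 0.62 [621. 159.] 2092 z90 0.0413 top [ 0.4073 -0.2031]
1 yellow_chuck_center 0.72 [355. 185.] 819 z90 0.0505 top [0.3765 0.1196]
1 yellow_chuck_center 0.7 [413. 164.] 922 z90 0.0508 top [0.3976 0.0524]
1 yellow_chuck_center 0.64 [353. 128.] 781 z90 0.0507 top [0.4463 0.1222]
1 red_chuck_center 0.84 [462. 106.] 1218 z90 0.0508 top [4.668e-01 1.000e-04]
1 red_chuck_center 0.54 [352. 128.] 805 z90 0.0507 top [0.446  0.1221]
5.1333
```

View both.

View pics/w1_0.png

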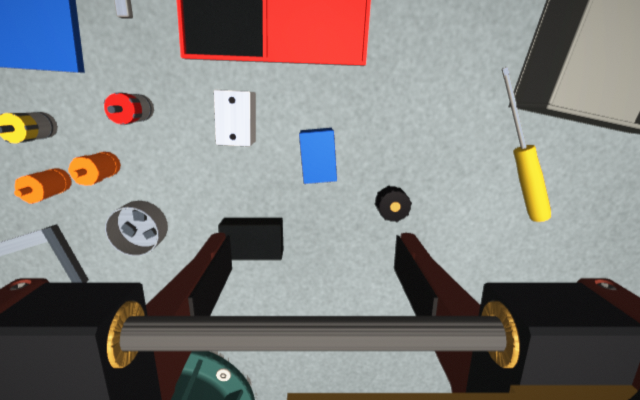

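View pics/w1_1.png

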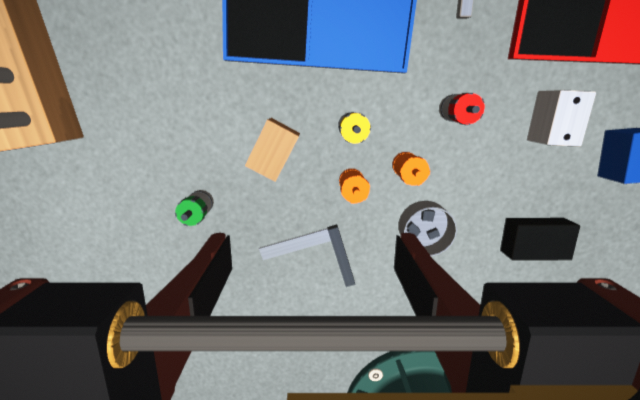

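The crops confirm the choices: aluminium with two holes at (234,118), knob with brass eye at (393,204), ply at (272,150), yellow at (355,128), green at (190,211). The orange ones are at (355,188) and (415,170). Next I measure the tray poses and blank yaws.

Run:
```python
from h import *
def rect(xy):
    (cx,cy),(w,h),a=cv2.minAreaRect(np.float32(xy*1000))
    if w<h: w,h,a=h,w,a+90
    return [round(cx,1),round(cy,1),round(w,1),round(h,1),round(((a+90)%180)-90,1)]
p=[0.52,0.0,0.36];a=best(p,np.pi/2);move_ptp(p,down(a)); 
w=capture("wrist");cv2.imwrite("pics/w2.png",w["image"]);tp=capture("top");cv2.imwrite("pics/t2.png",tp["image"])
for cn,c in (("wrist",w),("top",tp)):
  for n in ("blue_tray","red_tray"):
    for s in silhouettes(cn,n)[:2]:
      m=s["region"].astype(np.uint8);ct=max(cv2.findContours(m,0,1)[0],key=cv2.contourArea)[:,0]
      X=np.array([at_z(c,u,0.012) for u in ct])[:,:2]
      P=cloud(c,s["region"]);print(cn,n,round(s["conf"],2),rect(X),"zmed",np.median(P[:,2]).round(4),np.percentile(P[:,2],[5,95]).round(4))
  for n in ["alu_blank_center","ply_blank_center","blue_blank_center"]:
    for s in silhouettes(cn,n)[:2]:
      P=cloud(c,s["region"]);T=P[(P[:,2]>0.036)&(P[:,2]<.046)]
      if len(T)>20: print(cn,n,round(s["conf"],2),rect(T[:,:2]),np.median(T[:,2]).round(4))
  for n in ["green_chuck_center","yellow_chuck_center","red_chuck_center","clamp_knob_center"]:
    for s in silhouettes(cn,n)[:3]:
      P=cloud(c,s["region"]);
      if len(P)<5: continue
      zt=np.percentile(P[:,2],85);T=P[abs(P[:,2]-zt)<0.004];print(cn,n,round(s["conf"],2),np.round(s["xy"]),rect(T[:,:2]),zt.round(4))
for i,n in ((0,"alu"),(1,"ply")):
    c=dict(np.load(f"w1_{i}.npz"));P=cloud(c)
    o=[(0.4562,-.12),(0.42,.2165)][i]
    T=P[(P[:,2]>0.037)&(P[:,2]<.046)&(np.hypot(P[:,0]-o[0],P[:,1]-o[1])<.045)];print("w1",n,rect(T[:,:2]),np.median(T[:,2]))
c=dict(np.load("w1_1.npz"));P=cloud(c);T=P[(P[:,2]>0.044)&(P[:,2]<.053)&(np.hypot(P[:,0]-.349,P[:,1]-.317)<.03)];print("green",rect(T[:,:2]))
print(current_clock())
```

```text
wrist blue_tray 0.64 [582.7, 160.9, 215.7, 142.7, 86.4] zmed 0.0049 [0.0031 0.0126]
wrist red_tray 0.65 [588.0, -168.6, 214.5, 142.1, 87.6] zmed 0.0053 [0.0036 0.013 ]
wrist alu_blank_center 0.84 [455.5, -120.8, 60.4, 40.2, -2.3] 0.0407
wrist ply_blank_center 0.87 [418.8, 216.7, 62.0, 40.4, -28.4] 0.0402
wrist blue_blank_center 0.9 [411.6, -217.2, 60.6, 40.1, 4.5] 0.0407
wrist green_chuck_center 0.6 [122. 256.] [348.6, 315.2, 32.7, 30.7, 61.2] 0.0493
wrist yellow_chuck_center 0.8 [242. 239.] [376.0, 115.7, 33.3, 26.0, 1.9] 0.0499
wrist yellow_chuck_center 0.72 [282. 226.] [398.1, 50.6, 30.7, 30.1, 87.8] 0.05
wrist yellow_chuck_center 0.67 [237. 201.] [446.2, 121.7, 33.2, 31.6, 39.1] 0.0498
wrist red_chuck_center 0.59 [312. 184.] [466.7, -0.9, 33.8, 31.0, 0.5] 0.0501
wrist clamp_knob_center 0.61 [503. 256.] [352.5, -310.1, 39.1, 37.0, 79.6] 0.0416
top blue_tray 0.9 [589.0, 226.0, 141.6, 83.5, -3.8] zmed 0.0034 [-0.0002  0.011 ]
top red_tray 0.74 [587.7, -229.2, 141.6, 88.7, -2.1] zmed 0.0034 [-0.0004  0.0113]
top ply_blank_center 0.61 [421.3, 216.9, 59.2, 38.9, -27.2] 0.0391
top blue_blank_center 0.8 [414.2, -215.4, 59.6, 38.4, 5.4] 0.0393
top green_chuck_center 0.79 [174. 240.] [349.4, 316.4, 31.4, 29.3, 65.5] 0.0492
top yellow_chuck_center 0.66 [262. 202.] [447.5, 114.3, 28.0, 13.9, 0.5] 0.049
top yellow_chuck_center 0.64 [288. 225.] [401.0, 52.0, 30.1, 30.1, 1.1] 0.0496
top yellow_chuck_center 0.59 [261. 231.] [379.2, 117.1, 29.8, 27.7, 0.8] 0.0506
top red_chuck_center 0.68 [312. 193.] [467.6, 0.6, 29.7, 28.3, 58.1] 0.0497
top clamp_knob_center 0.79 [442. 244.] [354.5, -309.4, 38.2, 37.7, -53.4] 0.0406
w1 alu [455.4, -121.1, 60.0, 40.4, -2.7] 0.04050838557139944
w1 ply [419.0, 216.7, 60.4, 40.0, -28.4] 0.04056117711277736
green [347.1, 316.1, 33.5, 32.4, -88.1]
7.05
```

View pics/w2.png

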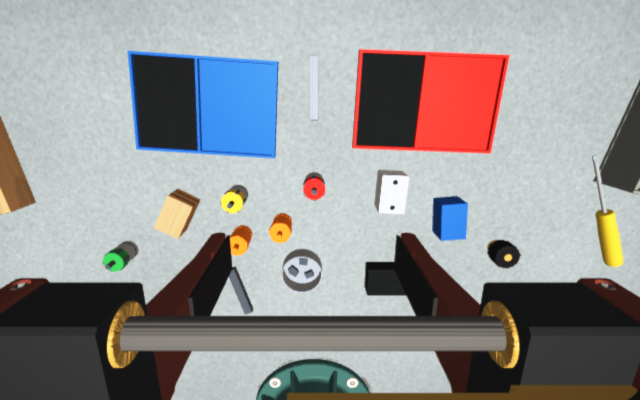

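View pics/t2.png

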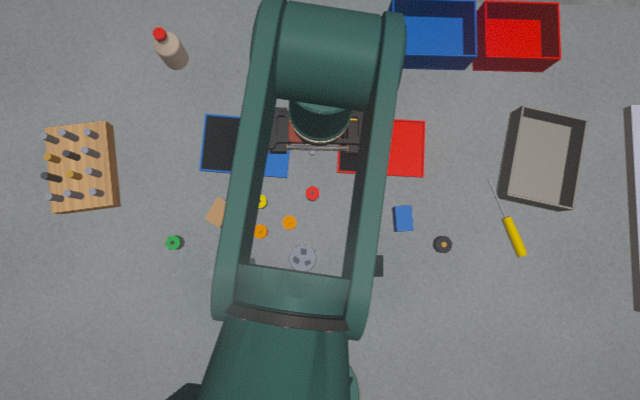

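Tray poses (mm, yaw): blue (583,161), −3.6°; red (588,−169), −2.4°. The aluminium is at yaw −2.4° and the ply at −28.4°. I start with the aluminium.

```bash
cat >> h.py <<'E'
TR={"blue":(0.583,0.161,np.radians(-3.6)),"red":(0.588,-0.1686,np.radians(-2.4))}
def bay(tr,x,y):
    X,Y,a=TR[tr];return np.array([X+x*np.cos(a)-y*np.sin(a),Y+x*np.sin(a)+y*np.cos(a)])
HI=0.18
def pick(xy,a,h,opening):
    a=best([*xy,HI],a)
    move_gripper(opening)
    move_ptp([*xy,HI],down(a))
    z=h-0.019
    servo_line([*xy,z+0.05],rate=0.25)
    hit=servo_line([*xy,z],rate=0.1,contact_N=6)
    print("pick contact",hit,current_position().round(4))
    move_gripper(0.0); g=current_finger_gap()
    servo_line([*xy,z+0.02],rate=0.06); servo_line([*xy,HI],rate=0.2)
    print("gap",round(g,4),round(current_finger_gap(),4),"F",np.round(current_force(),1),"t",current_clock())
def place(xy,a,h,openby):
    a=best([*xy,HI],a)
    move_ptp([*xy,HI],down(a))
    z=h-0.019+0.004
    servo_line([*xy,z+0.03],rate=0.25); servo_line([*xy,z+0.005],rate=0.08)
    hit=servo_line([*xy,z-0.003],rate=0.02,contact_N=4)
    print("place contact",hit,current_position().round(4),"exp",z,"F",np.round(current_force(),1))
    sleep(0.2); move_gripper(current_finger_gap()+openby); sleep(0.1)
    servo_line([*xy,z+0.03],rate=0.08); servo_line([*xy,HI],rate=0.25)
    print("gap",round(current_finger_gap(),4),"t",current_clock())
E
python3 - <<'E'
from h import *
a=np.radians(90-2.4)
pick([0.4555,-0.121],a,0.027,0.06)
c=capture("wrist");cv2.imwrite("pics/w3.png",c["image"])
place(bay("blue",0,-0.047),np.pi/2+TR["blue"][2],0.027,0.014)
c=capture("wrist");cv2.imwrite("pics/w4.png",c["image"])
E
```

```text
pick contact False [ 0.4561 -0.1213  0.0087]
gap 0.0398 0.0399 F [ 0.1  0.2 -3.4] t 11.7167
place contact True [0.5808 0.1142 0.0123] exp 0.012 F [-0.4 -0.1  4.1]
gap 0.0541 t 16.2833
```

View pics/w4.png

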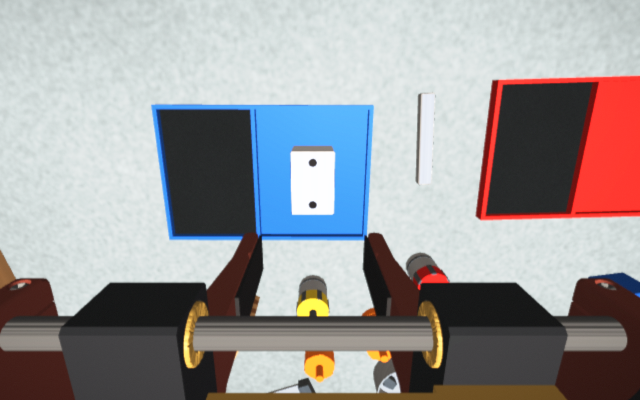

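The aluminium sits flat, centred in the bare bay at (313,182). Green chuck next.

Run:
```python
from h import *
pick([0.3483,0.316],np.pi/2,0.030,0.06)
c=capture("wrist");cv2.imwrite("pics/w5.png",c["image"])
place(bay("blue",0.033,0.057),np.pi/2+TR["blue"][2],0.030,0.016)
c=capture("wrist");cv2.imwrite("pics/w6.png",c["image"])
```

```text
pick contact False [0.3489 0.3164 0.0117]
gap 0.0315 0.0315 F [ 0.2  0.7 -2.8] t 21.0583
place contact True [0.6202 0.2159 0.0151] exp 0.015 F [0.9 0.1 4.8]
gap 0.0471 t 25.7167
```

View pics/w6.png

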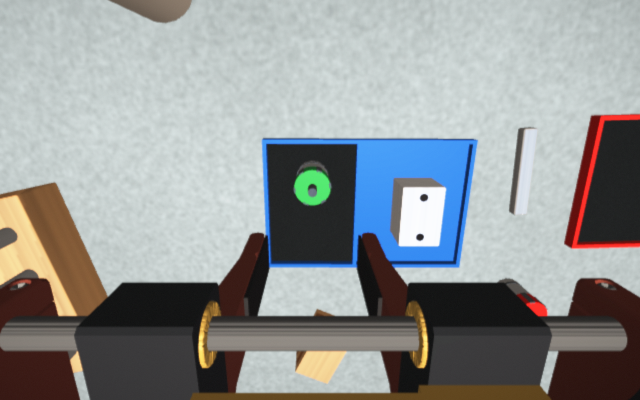

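View pics/w5.png

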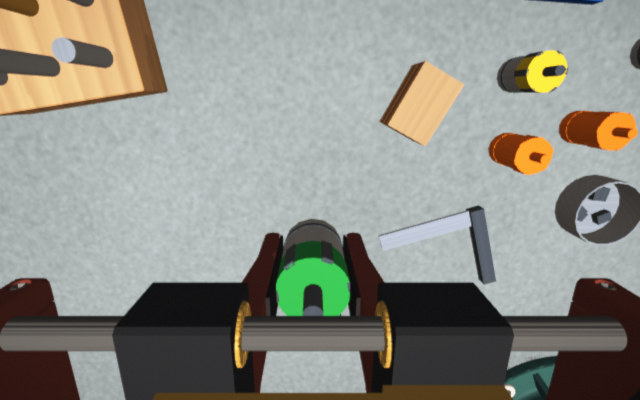

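The green chuck stands upright on the mat at (312,187). Now the knob.

Run:
```python
from h import *
pick([0.3525,-0.310],np.pi/2,0.028,0.065)
c=capture("wrist");cv2.imwrite("pics/w7.png",c["image"])
place(bay("blue",-0.033,0.057),np.pi/2+TR["blue"][2],0.028,0.014)
c=capture("wrist");cv2.imwrite("pics/w8.png",c["image"])
```

```text
pick contact False [ 0.3529 -0.3105  0.0097]
gap 0.0397 0.0395 F [-0.5 -0.3 -1. ] t 31.575
place contact True [0.5543 0.2202 0.0131] exp 0.013000000000000001 F [0.4 1.  2.5]
gap 0.0536 t 37.15
```

View pics/w7.png

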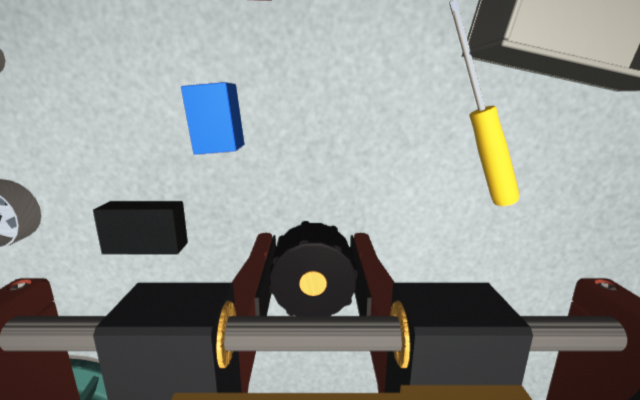

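View pics/w8.png

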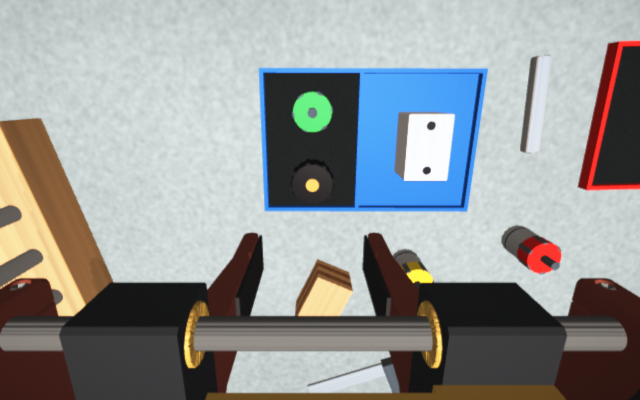

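The knob is upright at (312,183), clear of the green chuck. Plywood next, then yellow.

Run:
```python
from h import *
pick([0.419,0.2167],np.radians(90-28.4),0.027,0.06)
place(bay("red",0,-0.047),np.pi/2+TR["red"][2],0.027,0.014)
c=capture("wrist");cv2.imwrite("pics/w9.png",c["image"])
```

```text
pick contact False [0.4196 0.2169 0.0087]
gap 0.0399 0.04 F [-0.7 -0.  -0.7] t 41.2833
place contact True [ 0.5866 -0.2159  0.0124] exp 0.012 F [-0.3  0.3  4. ]
gap 0.0535 t 46.45
```

View pics/w9.png

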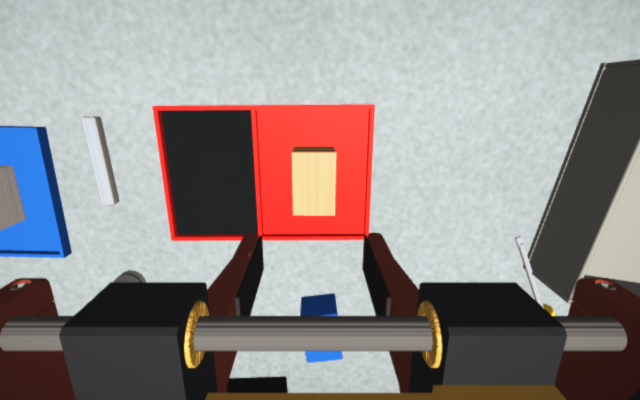

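The ply sits flat and centred at (313,182). Yellow chuck next.

Run:
```python
from h import *
pick([0.4462,0.1217],np.pi/2,0.030,0.055)
c=capture("wrist");cv2.imwrite("pics/w10.png",c["image"])
place(bay("red",0,0.057),np.pi/2+TR["red"][2],0.030,0.016)
p=[0.52,0.0,0.36];move_ptp(p,down(best(p,np.pi/2)))
c=capture("wrist");cv2.imwrite("pics/w11.png",c["image"])
goto_joints([-1.349,0.359,1.51,0,1.272,-0.115])
for n in ("top","side"):
    c=capture(n);cv2.imwrite(f"pics/{n}9.png",c["image"])
    for k in NAMES:
        for s in silhouettes(n,k)[:3]:
            P=cloud(c,s["region"])
            if len(P)<5: continue
            zt=np.percentile(P[:,2],90);T=P[P[:,2]>zt-0.006]
            print(n,k,round(s["conf"],2),np.round(s["xy"]),"z %.4f"%zt,T[:,:2].mean(0).round(4))
print(current_clock())
```

```text
pick contact False [0.4469 0.1218 0.0117]
gap 0.0317 0.0315 F [-0.1  0.1 -3.1] t 51.2417
place contact True [ 0.5911 -0.1119  0.0152] exp 0.015 F [0.1 0.9 3.1]
gap 0.0475 t 55.8417
top blue_tray 0.59 [244. 148.] z 0.0097 [0.5862 0.1646]
top red_tray 0.63 [378. 146.] z 0.0098 [ 0.5912 -0.1615]
top alu_blank_center 0.57 [264. 143.] z 0.0453 [0.5816 0.1141]
top ply_blank_center 0.69 [400. 148.] z 0.0452 [ 0.5884 -0.2154]
top blue_blank_center 0.65 [401. 215.] z 0.0413 [ 0.413  -0.2163]
top green_chuck_center 0.64 [400. 214.] z 0.0413 [ 0.4142 -0.2162]
top green_chuck_center 0.58 [225. 126.] z 0.0543 [0.6206 0.2153]
top yellow_chuck_center 0.57 [360. 144.] z 0.0544 [ 0.5929 -0.1118]
top yellow_chuck_center 0.45 [260. 229.] z 0.0500 [0.3781 0.1199]
top yellow_chuck_center 0.44 [289. 225.] z 0.0507 [0.3998 0.0511]
top red_chuck_center 0.61 [313. 192.] z 0.0509 [ 0.469  -0.0007]
top clamp_knob_center 0.82 [220. 156.] z 0.0452 [0.5547 0.2196]
side blue_tray 0.89 [235. 271.] z 0.0131 [0.5795 0.1804]
side red_tray 0.83 [295. 171.] z 0.0131 [ 0.5852 -0.1385]
side alu_blank_center 0.73 [253. 237.] z 0.0460 [0.579  0.1173]
side ply_blank_center 0.85 [300. 151.] z 0.0462 [ 0.5839 -0.212 ]
side blue_blank_center 0.92 [366. 161.] z 0.0421 [ 0.4104 -0.2126]
side blue_blank_center 0.51 [324. 212.] z 0.0510 [0.4658 0.0033]
side green_chuck_center 0.72 [206. 272.] z 0.0549 [0.6169 0.2192]
side yellow_chuck_center 0.89 [288. 172.] z 0.0549 [ 0.5886 -0.1079]
side yellow_chuck_center 0.69 [350. 236.] z 0.0507 [0.3963 0.0568]
side yellow_chuck_center 0.69 [356. 264.] z 0.0511 [0.3756 0.1243]
side red_chuck_center 0.64 [324. 211.] z 0.0508 [0.4661 0.0037]
side clamp_knob_center 0.75 [234. 272.] z 0.0131 [0.5796 0.1791]
side clamp_knob_center 0.69 [241. 282.] z 0.0461 [0.552  0.2227]
60.15
```

View pics/w11.png

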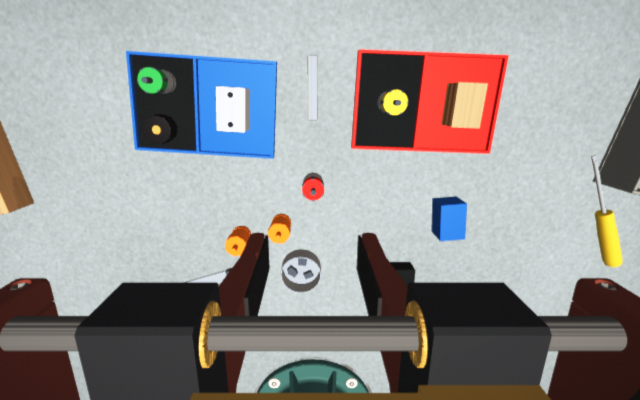

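View pics/top9.png

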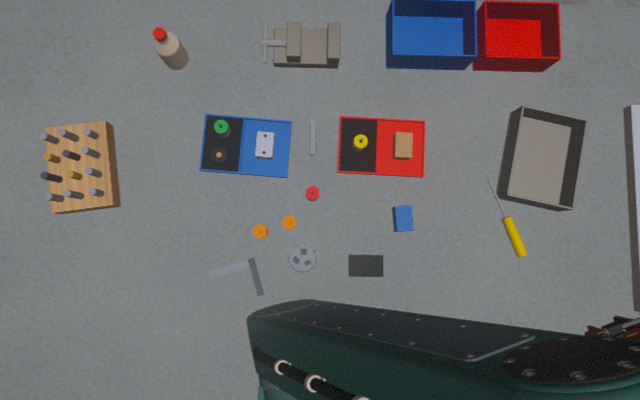

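View pics/side9.png

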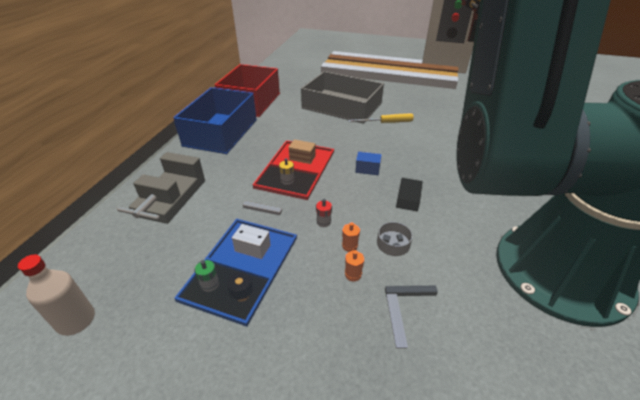

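In the top view the blue tray holds green (221,127), the knob (219,155) and the aluminium (264,145). The red tray holds yellow (361,142) and the ply (403,145). The red chuck (312,193) and blue blank (403,218) are where they started, and the arm is clear.

```bash
python3 -c "
from bench import *
close_job(); print(current_clock())"
```

```text
the job is handed in; nothing more can be done
the job is handed in; nothing more can be done
```

Both kits are made up and the job is handed in. It was at 60 s on the robot clock (limit 120 s) at the last check before hand-in.

- **Blue tray:** the aluminium blank is in the bare bay. The green-collared chuck and the hand knob stand about 66 mm apart on the mat.
- **Red tray:** the plywood blank is in the bare bay and the yellow-collared chuck is on the mat.
- **Set-down:** all five parts were lowered onto the tray floor under force control. Each touched within 0.5 mm of the expected height, with under 5 N measured on the tool.
- **Heights and tilt:** final top and side views show everything upright, with the part tops about 4 mm higher than on the bench, as the tray floor should make them.
- **Left alone:** the red-collared chuck and blue plastic blank are within about 1 mm of where they started, and the orange look-alikes were not touched.

**Disagreements:** the top and side cameras differ by 3–5 mm in position, partly from seeing different faces. The networks also gave some false hits, such as the blue blank reported as the green chuck. I ruled these out by looking at the pictures.

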